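Press home the loose rivet of a scraper handle in a sprung lever press

TASK

Lay the scraper flat on the press's anvil, handle under the ram with its brass rivet up and centred beneath the ram, and let go of it. Then bring the red lever down until you feel the ram bear firmly on the rivet, without crushing the handle, and keep it bearing for a good second; stay with the lever and ease it slowly all the way back up, never letting it fly. Leave the scraper on the anvil and the other things on the bench where they are.

Things in the scene. Friction and masses are not known exactly. Their poses are not given: they have to be found in the camera images.
- scraper: loose wall scraper, 185 mm, 0.14 kg. Origin under the handle, straight below the rivet; z up. Wooden handle 28 mm wide (y), 32 mm tall, x -70 to +50 mm; steel blade 80 mm wide, 3 mm thick, at half the handle's height, x -135 to -69 mm (it starts with the blade roughly to the robot's left). It balances some 42 mm from the rivet towards the blade
- rivet (a point): top centre of the brass rivet head, 14 mm across, 3 mm proud of the handle, 35 mm above the handle's underside; axes as the scraper
- press: fixed green C-frame press, 260 mm high, base 250 x 150 x 20 mm. Origin on the bench straight below the ram; x from its front (facing the robot's left) to its back, y to its left. The head overhangs the anvil (x -30 to +85, y +-35, z 130 to 250 mm): load from the front, gripper leaning 35 to 45 degrees out to the front, handle gripped 50 mm from the rivet. Column from x = +75 mm
- anvil: fixed flat steel anvil under the ram, top 60 mm wide (y), from x = -65 to x = +50 mm. Origin on its top straight below the ram; axes as the press. Its height differs from day to day by some mm (45 to 55 mm above the bench)
- ram: round steel ram, 22 mm across, origin at the centre of its lower face, moving straight down 40 mm per radian of the lever. 45 N on the rivet is a firm press; 25 N is too little and over 80 N crushes the handle
- ram_foot (a point): centre of the ram's lower face, 119 mm above the bench when the lever is home
- lever (a joint): lever angle, rad: 0 = home (up, on its stop; arm 50 degrees above level, to the press's front), grows as pulled down, stop at 1.15; ram meets rivet at 0.7 to 1.0. A spring drives it up: 2 to 4 N at the grip at home, rising evenly to 5 to 9 N at 0.9; 1 N more at the grip gives 4 N more at the ram. It must not fly back (over 0.8 rad/s upward above 0.08 rad)
- lever_grip (a point): middle of the lever's red grip: a flat-sided bar 22 mm wide (the press's y), 20 mm deep, 90 mm long, along the lever, 160 mm from the pivot; swings in the press's x-z plane, 105 mm to the left (y) of the ram. Work it by gripping it or by pressing on its upper face, which looks up and to the press's back while the lever is up
- lever_pivot (a point): the lever's pivot, at x 0, y 105, z 170 mm in the press frame; the axis lies along the press's y; axes as the press
- whetstone: bystander: dark sharpening stone on a wooden base, 210 x 70 x 42 mm, long axis x, origin under its centre
- spray_can: bystander: white spray can with a blue band, 58 mm across, 190 mm high, origin under its centre
- glue_tub: bystander: orange tub, 68 mm across, 110 mm high, origin under its centre
- screwdriver: bystander: red-handled screwdriver lying along its x
- hammer: bystander: hammer lying along its x
Not all that is in view belongs to the job. Leave any blue look-alike of the scraper alone.

How it is judged:
On the way, in this order (a step that is already met when the one before it is completed fails the run):
1. the scraper lies flat on the anvil, rivet within 8 mm of the ram's axis, let go, lever still home (z of rivet in the frame of anvil between 0.03 and 0.038 m and horizontal distance between rivet and ram_foot below 0.008 m and angle between scraper's own z axis and vertical below 0.1 rad and contact force between the fingers and scraper below 0.2 N and value of joint lever below 0.1 rad and linear speed of scraper below 0.02 m/s), for 0.2 s.
2. the ram bears on the scraper with more than 25 N for 0.8 s (contact force between ram and scraper above 25 N and horizontal distance between rivet and ram_foot below 0.012 m), for 0.8 s.
At the end, for the whole second after the job is handed in: the scraper lies flat and still on the anvil, its rivet within 12 mm of the ram's axis, and the lever is fully home (within 0.04 rad) (z of rivet in the frame of anvil between 0.03 and 0.038 m and horizontal distance between rivet and ram_foot below 0.012 m and angle between scraper's own z axis and vertical below 0.1 rad and value of joint lever below 0.04 rad and linear speed of scraper below 0.02 m/s); the robot touches nothing.
It fails at once if the handle is crushed: more than 80 N between ram and scraper (contact force between ram and scraper above 80 N).
It fails at once if the lever flies back: faster than 0.8 rad/s upward while above 0.08 rad (velocity of joint lever below -0.8 rad/s and value of joint lever above 0.08 rad).
It fails at once if another thing on the bench is pushed more than 20 mm (distance of any of whetstone, spray_can, glue_tub, screwdriver, hammer from where it was at the start of the episode above 0.02 m).
It also fails if it takes over 66 s, if anything falls off the work surface, if the arm or the gripper's body presses on something with over 40 N, if the wrist force passes 120 N, or if a joint passes its speed limit or range.

ROBOT

A 6-joint arm with a two-finger parallel gripper is mounted at the origin on the work surface. World frame = base frame: x ahead of the robot, y to its left, z up, the work surface at z = 0. Lengths are in m, angles in rad, forces in N, time in s.
With the tool pointing down it reaches from about 0.225 to 0.875 m from the base axis. Payload 3.4 kg.
Tool frame: the origin (TCP) lies on the centre line of the jaws, within the pads' length; the fingertips stand 22 mm ahead of it and the grasp point (between the pads) lies 3 mm ahead of it; z points along the fingers, y is the line along which they close (so a half turn about z gives the same grasp; the last joint's range is limited). The gripper opens to 85 mm and grips with 20 to 120 N. Pads are 22 mm wide; open, the fingers measure 114 mm over their backs; the gripper's body (76 mm by 85 mm) begins 54 mm behind the grasp point. The pads swing forward as they close: fully open they stand 13 mm farther back than shut.
Start: joints at [-1.455, 0.276, 1.505, -0, 1.361, -0.121], TCP at [0.135, -0.559, 0.253] pointing down, gripper open.
Joint ranges: [-2.89, 2.89], [-0.75, 2.08], [0.22, 2.7], [-1.18, 4.32], [0.11, 2.71], [-2.7, 2.7]. Speed limits (rad/s): [2.57, 2.57, 3.14, 3.14, 3.14, 3.14].

INTERFACE

Orientations are given as a unit quaternion [w, x, y, z].
In Python, from rig import readout, optics, ticket gives the robot as it stands. The module is installed in compiled form; this text tells all that it offers.
- The arm moves only by the shell command python3 -m handwheel 'ROWS' [OPENING] [FORCE]. ROWS is rows parted by semicolons, their numbers by spaces, 1 to 5 of them, each of 4 numbers: dx, dy, dz in m, then a turn about the tool's z in rad; each row shifts and turns the commanded pose from where the row before left it, along the tool's axes as they then stand; what a row does not reach is not made up. A row lasts 1/12 s, in which the tool goes at most 0.0417 m and 0.125 rad, less where a joint would pass 70% of its speed; a pose out of reach is approached as far as the arm can. OPENING is the finger opening in m, set as the command begins (- or left out keeps the last). The fingers move at their own pace and stop on an object; FORCE is the grip in N (left out, the last holds). Time passes only in rows, so rows that do not move let the fingers close. It prints the time, the measured TCP pose, the force, the opening and the grip force at its end.
- readout.get_state(): the state, without advancing time (a new reading comes with each control period).
- optics.get_image(name): name is "scene" or "top" or "wrist"; returns a dict with "img" (420x560x3 uint8, red, green, blue), "camera_matrix" (3x3 intrinsics, pixels), "T" (4x4, takes a point from camera to world coordinates); the wrist camera has in their place "hand_eye" (4x4, takes a point from camera to tool coordinates, whose origin is the TCP and whose axes are the flange's). Camera axes: x right, y down, z forward; pixel columns grow to the right and rows downward; lengths in m; the calibration is good to about 2 mm. A picture is of the moment at which its call begins: read the wrist's pose just before it. There is no depth.
- ticket.sign_off(): hands the job in; it is judged then, once.
The state is a dict: "clock": time; "qpos": joint angles; "qd": joint speeds; "effort": joint torques, N m; "position": TCP position; "ee_rot": TCP orientation; "contact_force": force on the tool from outside, world axes, zero at the start; "moment": the same for the moment, N m; "width": finger opening in m; "gripper_force": force on a finger pad.
Only numpy, scipy, OpenCV 4.12 (cv2) and the standard library are available. Lean on these libraries where they do the work, as an engineer would, in place of code of your own. Each camera call takes 0.05 s, during which the arm holds its last target. There are 200 camera calls.

## Working session

There is one attempt and no reset: what is moved stays moved. The work goes in short steps, Python scripts to look and compute and a shell command to move; the robot and the scene stay as the last step left them, time stands still between calls to the robot, and variables do not carry over. Pictures are saved under pics/ and viewed, at most 10 in all, crops included, and the job is handed in when it is done.

```bash
mkdir -p pics; cat > h.py <<'E'
import numpy as np, cv2
from rig import readout, optics
from scipy.spatial.transform import Rotation as R
def st(): return readout.get_state()
def Rq(q): return R.from_quat([q[1],q[2],q[3],q[0]]).as_matrix()
def grab(n):
    s=st(); d=optics.get_image(n); K=np.array(d["camera_matrix"])
    if n=="wrist":
        T=np.eye(4);T[:3,:3]=Rq(s["ee_rot"]);T[:3,3]=s["position"];T=T@np.array(d["hand_eye"])
    else: T=np.array(d["T"])
    return d["img"],K,T
def ray(K,T,u,v):
    d=T[:3,:3]@np.linalg.solve(K,[u,v,1.]);return T[:3,3],d/np.linalg.norm(d)
def plane(K,T,u,v,z):
    o,d=ray(K,T,u,v);return o+d*(z-o[2])/d[2]
def tri(a,b):
    (o1,d1),(o2,d2)=a,b
    A=np.stack([d1,-d2],1);s=np.linalg.lstsq(A,o2-o1,rcond=None)[0]
    p,q=o1+s[0]*d1,o2+s[1]*d2;return (p+q)/2,np.linalg.norm(p-q)
def proj(K,T,p):
    c=np.linalg.inv(T)@np.append(p,1);x=K@c[:3];return x[:2]/x[2]
def save(n,img,): cv2.imwrite("pics/"+n,cv2.cvtColor(img,cv2.COLOR_RGB2BGR))
E
python3 - <<'E'
from h import *
for n in["scene","top","wrist"]:
    i,K,T=grab(n); np.savez(f"{n}0.npz",i=i,K=K,T=T); save(n+"0.png",i); print(n,K.round(1).tolist(),T.round(3).tolist())
print(st())
E
```

```text
scene [[421.0, 0.0, 278.9], [0.0, 421.0, 208.3], [0.0, 0.0, 1.0]] [[-0.557, 0.581, -0.594, 1.394], [0.831, 0.382, -0.405, 0.545], [-0.008, -0.719, -0.695, 1.191], [0.0, 0.0, 0.0, 1.0]]
top [[538.4, 0.0, 284.7], [0.0, 538.4, 203.2], [0.0, 0.0, 1.0]] [[0.017, -0.999, 0.045, 0.462], [-1.0, -0.017, 0.001, -0.033], [-0.0, -0.045, -0.999, 1.803], [0.0, 0.0, 0.0, 1.0]]
wrist [[304.9, 0.0, 279.2], [0.0, 304.9, 210.1], [0.0, 0.0, 1.0]] [[0.235, -0.93, -0.281, 0.207], [-0.972, -0.225, -0.066, -0.541], [-0.002, 0.289, -0.957, 0.373], [0.0, 0.0, 0.0, 1.0]]
{'clock': 0.15, 'qpos': array([-1.45499377e+00,  2.76437979e-01,  1.50585493e+00, -1.29757482e-05,
        1.36069129e+00, -1.21035823e-01]), 'qd': array([ 7.53174447e-04, -2.55158339e-03, -5.30970141e-03, -6.63779078e-05,
       -1.47179928e-03, -7.02111304e-05]), 'effort': array([ 1.92589876e-03, -4.17142868e+01, -2.46033186e+01, -1.88169483e-04,
        7.63501448e-03,  6.18089302e-06]), 'position': array([ 0.13484005, -0.55858667,  0.25264008]), 'ee_rot': array([-6.95788796e-04,  9.92996237e-01,  1.18143935e-01, -4.52364913e-06]), 'contact_force': array([-0.09280253,  0.52130076,  1.23082005]), 'moment': array([-0.01280273,  0.0319479 ,  0.01820005]), 'gripper_force': 0.0, 'width': 0.08521627979216424}
```

View pics/scene0.png

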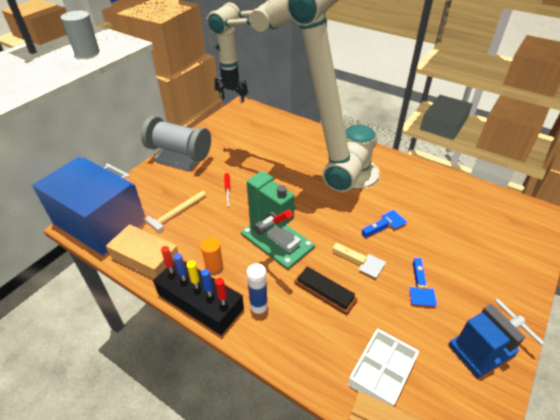

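View pics/top0.png

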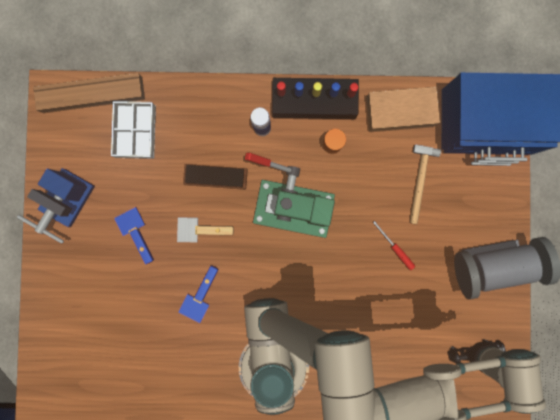

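The scene view shows the green press at (280,225) with the red lever at (283,216). The wooden-handled scraper is at (358,260).

There are three candidates in the top view:
- **Wooden handle with steel blade, (205,231):** this fits the description, with the blade to the robot's left.
- **Blue, (135,235):** look-alike.
- **Blue, (200,293):** look-alike.

I'll confirm with an enlarged crop.

```bash
python3 - <<'E'
from h import *
t=np.load("top0.npz")["i"];s=np.load("scene0.npz")["i"]
a=cv2.resize(t[140:245,165:345],None,fx=4,fy=4,interpolation=cv2.INTER_CUBIC)[:300]
a=cv2.resize(t[145:245,165:345],(720,400),interpolation=cv2.INTER_CUBIC)
b=cv2.resize(s[165:285,235:395],(800,600),interpolation=cv2.INTER_CUBIC)
save("c1.png",a);save("c2.png",b)
for n in("top","scene"):
    d=np.load(n+"0.npz");i=d["i"];h=cv2.cvtColor(i,cv2.COLOR_RGB2HSV)
    for nm,lo,hi in(("wood",(15,70,150),(30,190,255)),("green",(60,80,30),(90,255,255)),("red",(172,120,80),(180,255,255)),("red2",(0,200,80),(4,255,255))):
        m=cv2.inRange(h,lo,hi);k,l,stt,c=cv2.connectedComponentsWithStats(m)
        print(n,nm,[(stt[j].tolist(),c[j].round(1).tolist()) for j in range(1,k) if stt[j,4]>40])
E
```

```text
top wood [([314, 82, 8, 9, 45], [317.2, 85.8]), ([411, 154, 18, 70, 437], [419.4, 189.2]), ([195, 225, 39, 10, 343], [213.9, 230.0])]
top green []
top red []
top red2 []
scene wood [([17, 0, 47, 17, 419], [34.6, 6.7]), ([116, 0, 76, 27, 1278], [153.4, 10.3]), ([326, 0, 98, 40, 2721], [379.5, 15.0]), ([424, 0, 22, 44, 454], [434.3, 20.2]), ([402, 0, 158, 190, 11003], [485.4, 80.9]), ([2, 7, 11, 12, 61], [6.9, 11.1]), ([97, 21, 57, 27, 195], [122.7, 30.8]), ([0, 24, 26, 24, 255], [10.8, 39.4]), ([151, 49, 62, 34, 516], [174.9, 67.9]), ([177, 99, 44, 28, 193], [195.5, 115.8]), ([45, 98, 515, 322, 72394], [356.8, 268.9]), ([242, 157, 32, 17, 283], [257.5, 164.5]), ([550, 160, 10, 15, 90], [555.9, 167.6]), ([273, 179, 29, 18, 143], [288.9, 187.1])]
scene green [([290, 0, 26, 23, 498], [302.4, 9.8]), ([209, 15, 14, 18, 190], [215.7, 23.4]), ([346, 125, 29, 17, 365], [359.8, 133.0]), ([325, 167, 26, 22, 416], [337.6, 177.7]), ([242, 172, 72, 96, 2429], [271.3, 217.3])]
scene red []
scene red2 [([225, 174, 5, 14, 60], [226.8, 180.9]), ([274, 210, 18, 13, 121], [282.9, 216.1]), ([162, 247, 11, 21, 117], [166.9, 257.3]), ([215, 278, 11, 22, 157], [220.3, 288.5])]
```

View pics/c1.png

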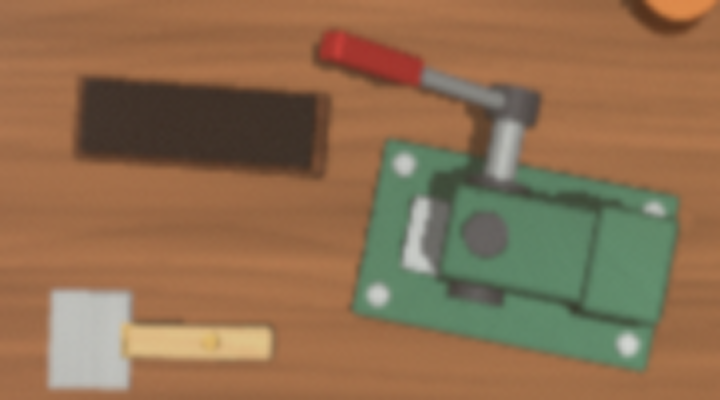

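View pics/c2.png

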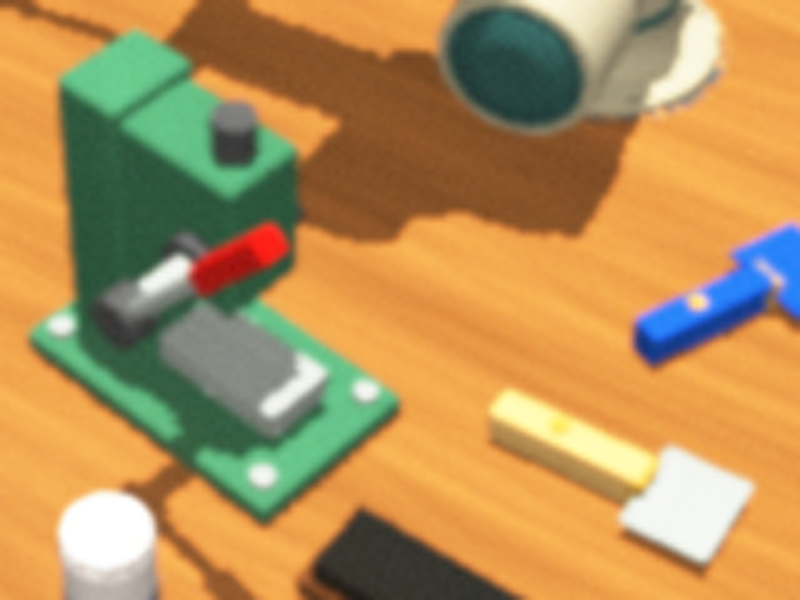

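The crops confirm it: the pale-wood scraper is at c1 (200,341) with its brass rivet at (210,341), rivet up and blade to the left. The press base corners in c1 are (388,141), (679,198), (645,371) and (353,312). The anvil's front edge runs from about (418,197) to (403,268). Now I'll triangulate.

```bash
python3 - <<'E'
from h import *
t=np.load("top0.npz");s=np.load("scene0.npz")
def A(x,y):return ray(t["K"],t["T"],(x+.5)/4-.5+165,(y+.5)/4-.5+145)
def B(x,y):return ray(s["K"],s["T"],(x+.5)/5-.5+235,(y+.5)/5-.5+165)
pr=lambda n,a,b:print(n,*[np.round(q,4) for q in tri(A(*a),B(*b))])
pr("rivet",(210,341),(561,426))
pr("base FR(front,-y?)",(353,312),(398,402))
pr("base FL",(388,141),(265,520))
pr("base BL",(679,198),(33,338))
pr("anvil front L",(418,197),(265,412))
pr("anvil front R",(403,268),(327,370))
pr("knob",(485,234),(236,115))
pr("gripend",(340,47),(275,243))
def P(x,y,z):return plane(t["K"],t["T"],(x+.5)/4-.5+165,(y+.5)/4-.5+145,z)
c=np.array([P(*p,.02) for p in((388,141),(679,198),(645,371),(353,312))]);print(c.round(4))
ex=(c[1]-c[0]+c[2]-c[3])[:2];ex/=np.linalg.norm(ex);ey=np.array([-ex[1],ex[0]]);print("yaw",np.arctan2(ex[1],ex[0]),"ctr",c.mean(0))
print("sizes",(c-c.mean(0))[:,:2]@np.stack([ex,ey],1))
for p,z in(((485,234),.26),((418,197),.05),((403,268),.05)):
    print(p,(P(*p,z)-c.mean(0))[:2]@np.stack([ex,ey],1))
h0=P(124,341,.032);h1=P(272,341,.032);print("handle",h0,h1,np.linalg.norm(h1-h0)); 
d=h1-h0;print("scraper yaw",np.arctan2(d[1],d[0]))
b=P(90,338,.0175);print("blade ctr",b,"riv", P(210,341,.035))
E
```

```text
rivet [0.4488 0.1915 0.0312] 0.0034
base FR(front,-y?) [0.4755 0.0746 0.0089] 0.0008
base FL [0.6187 0.0492 0.0038] 0.0026
base BL [ 0.5737 -0.1935  0.0078] 0.0061
anvil front L [0.5702 0.0198 0.0543] 0.0016
anvil front R [0.5112 0.0327 0.0519] 0.0023
knob [ 0.5297 -0.0332  0.2789] 0.0025
gripend [0.6537 0.0724 0.3209] 0.0096
[[ 0.618   0.0473  0.02  ]
 [ 0.5747 -0.1949  0.02  ]
 [ 0.431  -0.1687  0.02  ]
 [ 0.4756  0.0736  0.02  ]]
yaw -1.7500951127637867 ctr [ 0.52482707 -0.06067426  0.02      ]
sizes [[-0.12290312  0.07240554]
 [ 0.12319929  0.07304573]
 [ 0.12303025 -0.07304573]
 [-0.12332642 -0.07240554]]
(485, 234) [-0.02711997  0.00160236]
(418, 197) [-0.08807939  0.02992283]
(403, 268) [-0.08867483 -0.02926069]
handle [0.44843075 0.26051964 0.032     ] [0.45052845 0.13893788 0.032     ] 0.12159986241830739
scraper yaw -1.553544601472894
blade ctr [0.45031838 0.2911428  0.0175    ] riv [0.44966995 0.18949311 0.035     ]
```

Rows only turn the tool about its own z, so I can't lean it. Instead I'll grip the 80 mm blade edge-to-edge with the tool vertical. At about 82 mm from the rivet the gripper's body clears the press head. First I move over the scraper and refine with the wrist camera.

```bash
H="python3 -m handwheel"
$H '0 0 0 -0.123;0 0 0 -0.123;0 0 0 -0.123;0 0 0 -0.123;0 0 0 -0.123' 0.085 | tail -1
$H '0 0 0 -0.123;0 0 0 -0.123;0 0 0 -0.123;0 0 0 -0.123;0 0 0 -0.123'|tail -1
$H '0 0 0 -0.121'
```

```text
gripper_force: 0.0
gripper_force: 0.0
clock: 1.07
position: [0.1349, -0.5587, 0.2529]
ee_rot: [-0.0, 0.699, 0.715, 0.0]
contact_force: [0.2, 0.9, -0.1]
width: 0.0851
gripper_force: 0.0
```

```bash
H="python3 -m handwheel"
$H '.0375 .0149 0 0;.0375 .0149 0 0;.0375 .0149 0 0;.0375 .0149 0 0;.0375 .0149 0 0'
$H '.0375 .0149 0 0;.0375 .0149 0 0;.0375 .0149 0 0;.0375 .0149 0 0;.0375 .0149 0 0'
$H '.0375 .0149 0 0;.0375 .0149 0 0;.0375 .0149 0 0;.0375 .0149 0 0;.0375 .0149 0 0'
$H '.0375 .0149 0 0;.0375 .0149 0 0;.0375 .0149 0 0;.0375 .0149 0 0;.0375 .0149 0 0'
$H '.0375 .0149 0 0;.0375 .0149 0 0;0 0 0 0;0 0 0 0'
python3 - <<'E'
from h import *
i,K,T=grab("wrist");np.savez("w1.npz",i=i,K=K,T=T);save("w1.png",i);s=st();print(s["position"],s["ee_rot"],s["clock"],s["qpos"])
t=np.load("top0.npz");print("can",plane(t["K"],t["T"],260,118,.19),"can2",plane(t["K"],t["T"],258,128,.0))
E
```

```text
clock: 1.48
position: [0.2064, -0.3682, 0.2529]
ee_rot: [-0.0, 0.701, 0.713, 0.0]
contact_force: [1.0, -0.3, 0.4]
width: 0.0849
gripper_force: 0.0
clock: 1.9
position: [0.2774, -0.1795, 0.2533]
ee_rot: [0.0, 0.702, 0.713, 0.0]
contact_force: [0.6, -0.8, 0.0]
width: 0.0851
gripper_force: 0.0
clock: 2.32
position: [0.3487, 0.0093, 0.2534]
ee_rot: [0.0, 0.701, 0.713, 0.0]
contact_force: [1.4, -2.3, 0.1]
width: 0.0846
gripper_force: 0.0
clock: 2.73
position: [0.42, 0.1982, 0.2531]
ee_rot: [0.0, 0.701, 0.713, -0.0]
contact_force: [0.6, -0.8, 0.3]
width: 0.0853
gripper_force: 0.0
clock: 3.07
position: [0.4487, 0.273, 0.2523]
ee_rot: [-0.0, 0.7, 0.714, -0.001]
contact_force: [-0.4, 0.2, 0.3]
width: 0.0845
gripper_force: 0.0
[0.44804693 0.27158647 0.25244888] [-1.32310711e-04  7.00460234e-01  7.13690294e-01 -1.26790192e-03] 3.1167 [ 4.12545469e-01  2.00759003e-01  1.61039115e+00 -7.20545457e-04
  1.33289409e+00  3.94005716e-01]
can [0.79045457 0.048226   0.19      ] can2 [0.79505524 0.06383732 0.        ]
```

View pics/w1.png

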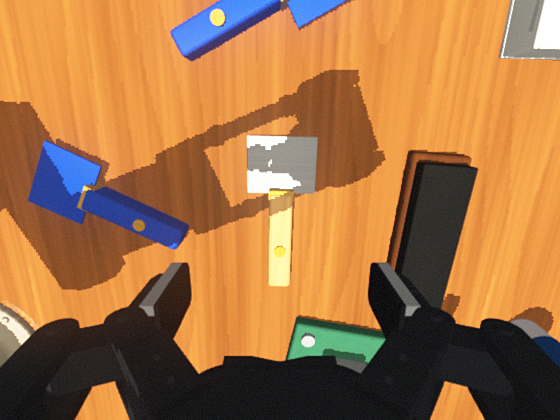

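The wrist view shows the wooden scraper with blade corners near (247,136), (317,137), (316,193) and (248,193), and the rivet at (280,252). The fingers sit symmetric about u≈280. Next I refine the blade's edges and heights.

```bash
python3 - <<'E'
from h import *
w=np.load("w1.npz");t=np.load("top0.npz");i=w["i"];K,T=w["K"],w["T"]
h=cv2.cvtColor(i,cv2.COLOR_RGB2HSV)
m=cv2.inRange(h,(0,0,60),(180,60,255));m[:125]=0;m[205:]=0;m[:,:235]=0;m[:,330:]=0
m=cv2.morphologyEx(m,cv2.MORPH_OPEN,np.ones((5,5)))
c=max(cv2.findContours(m,0,2)[0],key=cv2.contourArea);r=cv2.minAreaRect(c);print(r)
b=cv2.boxPoints(r);P=np.array([plane(K,T,*p,.0175) for p in b]);print(P.round(4));ctr=P.mean(0);print("blade ctr",ctr)
m=cv2.inRange(h,(15,60,140),(32,255,255));m[:195]=0;m[295:]=0;m[:,:260]=0;m[:,300:]=0
c=max(cv2.findContours(m,0,2)[0],key=cv2.contourArea);print(cv2.minAreaRect(c))
rv=plane(K,T,280,252,.035);d=rv-plane(K,T,*r[0],.0175);print("riv",rv,"axis from blade->rivet",np.arctan2(d[1],d[0]),np.linalg.norm(d[:2]))
print("rivet tri",tri(ray(K,T,280,252),ray(t["K"],t["T"],(210.5)/4-.5+165,341.5/4-.5+145)))
print("blade tri",tri(ray(K,T,*r[0]),ray(t["K"],t["T"],90.5/4-.5+165,338.5/4-.5+145)))
s=st();R0=Rq(s["ee_rot"]);print(R0.round(3).tolist(), s["position"])
for z in(0,.01,.02,.03):print(z,proj(K,T,s["position"]+R0@np.array([0,.0425,z])),proj(K,T,s["position"]+R0@np.array([.011,.0425,z])))
E
```

```text
((281.5, 163.5), (57.0, 69.0), 90.0)
[[0.4109 0.3278 0.0175]
 [0.4891 0.3294 0.0175]
 [0.4927 0.2632 0.0175]
 [0.4103 0.2615 0.0175]]
blade ctr [0.45075917 0.29545233 0.0175    ]
((279.4999694824219, 244.5), (98.99998474121094, 38.99999237060547), 90.0)
riv [0.45122066 0.19218259 0.035     ] axis from blade->rivet -1.5662580937556339 0.10416485187054346
rivet tri (array([0.45045317, 0.19008456, 0.03047682]), np.float64(0.0016281676087887419))
blade tri (array([0.45054962, 0.2940547 , 0.00152197]), np.float64(0.0006651947274454086))
[[-0.019, 1.0, -0.002], [1.0, 0.019, -0.002], [-0.002, -0.002, -1.0]] [0.44804693 0.27158647 0.25244888]
0 [371.58102908 293.53141368] [373.81495814 271.48443486]
0.01 [365.54271846 282.08890922] [367.49399419 261.26253017]
0.02 [360.24555161 272.05086068] [361.96492933 252.32123982]
0.03 [355.56096619 263.17364437] [357.08772064 244.43409433]
```

```bash
H="python3 -m handwheel"
$H '.0024 .0030 .035 0;0 0 .035 0;0 0 .035 0;0 0 .035 0;0 0 .03 0' |head -4
$H '0 0 .025 0;0 0 .015 0;0 0 0 0;0 0 0 0'
python3 - <<'E'
from h import *
i,K,T=grab("wrist");np.savez("w2.npz",i=i,K=K,T=T);save("w2.png",i);s=st();print(s["position"],s["contact_force"])
E
```

```text
clock: 3.53
position: [0.4502, 0.2716, 0.0818]
ee_rot: [-0.0, 0.702, 0.712, -0.001]
contact_force: [0.3, 1.2, 0.4]
clock: 3.87
position: [0.4509, 0.2723, 0.0432]
ee_rot: [-0.0, 0.702, 0.713, -0.001]
contact_force: [0.7, -0.1, 0.3]
width: 0.0852
gripper_force: 0.0
[0.45188819 0.27302658 0.0441781 ] [1.02207939 0.62177483 0.18464783]
```

View pics/w2.png

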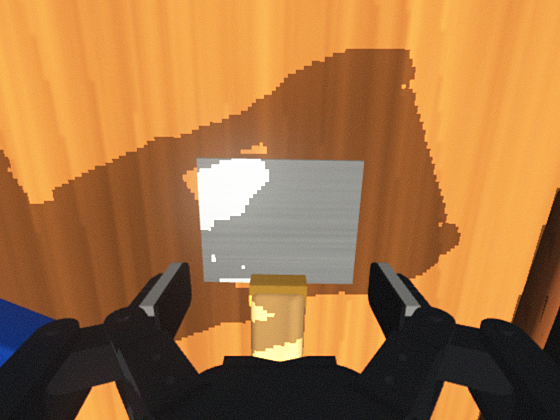

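Looking down, the blade spans u 204–354 at row 283 and the pads' inner faces are at u 189 and 370, so it is centred. I descend in checked steps.

```bash
H="python3 -m handwheel"
$H '0 0 .008 0;0 0 .008 0;0 0 .005 0;0 0 0 0' |sed -n 2,4p
$H '0 0 .004 0;0 0 .003 0;0 0 .003 0;0 0 0 0'|sed -n 2,4p
```

```text
position: [0.4509, 0.2736, 0.0215]
ee_rot: [-0.0, 0.701, 0.713, -0.001]
contact_force: [0.5, 0.1, 0.1]
position: [0.4512, 0.2738, 0.0117]
ee_rot: [-0.0, 0.701, 0.713, -0.001]
contact_force: [-0.6, 0.8, 0.3]
```

```bash
H="python3 -m handwheel"
$H '0 0 0 0;0 0 0 0;0 0 0 0;0 0 0 0;0 0 0 0' 0.06 80
$H '0 0 -.002 0;0 0 -.01 0;0 0 -.02 0;0 0 -.02 0;0 0 0 0'
python3 - <<'E'
from h import *
i,K,T=grab("wrist");np.savez("w3.npz",i=i,K=K,T=T);save("w3.png",i);s=st();print(s["position"],s["contact_force"],s["moment"],s["width"])
E
```

```text
clock: 5.0
position: [0.4513, 0.274, 0.0131]
ee_rot: [-0.0, 0.701, 0.713, -0.0]
contact_force: [-2.2, -0.2, 6.9]
width: 0.0767
gripper_force: 92.2
clock: 5.42
position: [0.4541, 0.2751, 0.0679]
ee_rot: [0.001, 0.701, 0.713, 0.003]
contact_force: [1.2, 0.3, -1.8]
width: 0.0766
gripper_force: 95.3
[0.45328277 0.27467149 0.06632443] [ 0.77247001  1.37055175 -2.66527403] [ 0.06492183 -0.00422088 -0.02951539] 0.07661415958144688
```

View pics/w3.png

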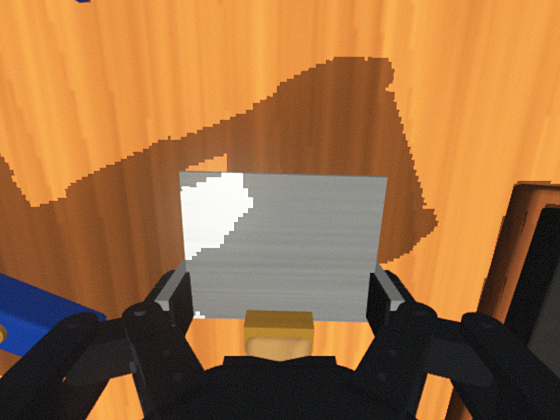

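The blade is gripped, with its front corners at (180,172) and (387,178) and the handle junction at (245,311)–(314,312). Next I move to a spot in front of the press, turn to its heading, and look.

```bash
H="python3 -m handwheel"
python3 - <<'E'
from h import *
w=np.load("w3.npz");K=w["K"];from rig import optics
d=optics.get_image("wrist");X=np.array(d["hand_eye"])
o=np.array([[-.135,-.04,.0175],[-.135,.04,.0175],[-.07,-.014,.0175],[-.07,.014,.0175]])
p=np.array([[180,172],[387,178],[245,311],[314,312]],float)
n,rv,tv,e=cv2.solvePnPGeneric(o,p,K,None,flags=cv2.SOLVEPNP_IPPE)
for r,t,ee in zip(rv,tv,e):
    M=np.eye(4);M[:3,:3]=cv2.Rodrigues(r)[0];M[:3,3]=t[:,0];G=X@M;print(ee,G.round(4).tolist(),"rivet in tool",(G@[0,0,.035,1]).round(4))
E
$H '0 0 -.012 .0935;0 0 -.012 .0935;0 0 0 0'|sed -n 2,4p
```

```text
[263.29523681] [[0.0565, -0.9941, 0.0924, -0.0829], [0.9246, 0.0172, -0.3805, -0.0014], [0.3767, 0.1069, 0.9202, -0.0019], [0.0, 0.0, 0.0, 1.0]] rivet in tool [-0.0797 -0.0147  0.0303  1.    ]
[379.36142492] [[0.4596, -0.6127, -0.6429, -0.0048], [0.8243, 0.0249, 0.5656, -0.0029], [-0.3305, -0.79, 0.5164, -0.1134], [0.0, 0.0, 0.0, 1.0]] rivet in tool [-0.0273  0.0169 -0.0953  1.    ]
position: [0.4521, 0.2741, 0.0888]
ee_rot: [0.0, 0.765, 0.644, 0.001]
contact_force: [1.2, -0.2, -0.2]
```

```bash
H="python3 -m handwheel"
cat > pnp.py <<'E'
from h import *
def pnp(p,K,X):
    o=np.array([[-.135,-.04,0],[-.135,.04,0],[-.07,-.014,0],[-.07,.014,0]])
    n,rv,tv,e=cv2.solvePnPGeneric(o,np.array(p,float),K,None,flags=cv2.SOLVEPNP_IPPE)
    for r,t,ee in zip(rv,tv,e):
        M=np.eye(4);M[:3,:3]=cv2.Rodrigues(r)[0];M[:3,3]=t[:,0];G=X@M;print(ee,"x",G[:3,0].round(3),"z",G[:3,2].round(3),"rivet in tool",(G@[0,0,.0175,1]).round(4))
E
python3 - <<'E'
from pnp import *
d=optics.get_image("wrist");pnp([[180,172],[387,178],[245,311],[314,312]],d["camera_matrix"],np.array(d["hand_eye"]))
E
$H '-.023 .020 0 0;-.023 .020 0 0;-.023 .020 0 0;-.023 .020 0 0;0 0 0 0'|sed -n 2,4p
```

```text
[4.3011315] x [-0.981 -0.026  0.192] z [-0.192  0.001 -0.981] rivet in tool [-0.0829 -0.0014 -0.0019  1.    ]
[9.99023639] x [-0.536 -0.036 -0.844] z [ 0.844 -0.016 -0.536] rivet in tool [-0.0047 -0.003  -0.1134  1.    ]
position: [0.5176, 0.1656, 0.0869]
ee_rot: [0.001, 0.765, 0.644, -0.0]
contact_force: [0.3, -0.1, -1.8]
```

```bash
sed -i 's/\[-.07,-.014,0\],\[-.07,.014,0\]/[-.069,-.04,0],[-.069,.04,0]/' pnp.py
python3 - <<'E'
from pnp import *
i,K,T=grab("wrist");d=optics.get_image("wrist");np.savez("w4.npz",i=i,K=K,T=T);save("w4.png",i)
pnp([[180,172],[387,178],[193,319],[372.5,322]],K,np.array(d["hand_eye"]))
s=st();print(s["position"],s["ee_rot"],s["contact_force"],s["moment"])
for n in("scene",):
    i,K,T=grab(n);np.savez("s4.npz",i=i,K=K,T=T)
w=np.load("w4.npz")["i"]
a=cv2.resize(i[180:280,230:400],(798,469),interpolation=cv2.INTER_CUBIC);save("s4.png",a)
E
```

```text
[1.26871724] x [-1.    -0.001  0.011] z [-0.011 -0.048 -0.999] rivet in tool [-8.21e-02  3.00e-04 -2.05e-02  1.00e+00]
[15.62553964] x [-0.641 -0.014 -0.768] z [ 0.767  0.021 -0.641] rivet in tool [-2.42e-02  9.00e-04 -9.47e-02  1.00e+00]
[0.51449579 0.16859004 0.08674008] [-0.00077269  0.76487273  0.6441799  -0.00116777] [-0.25358188  0.3110355  -1.38719746] [ 0.09214772 -0.01718735 -0.01237258]
```

View pics/w4.png

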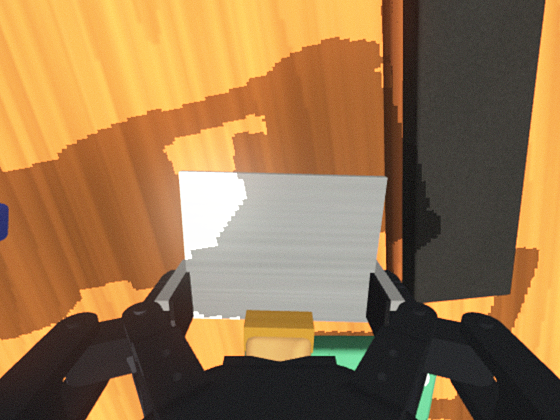

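View pics/s4.png

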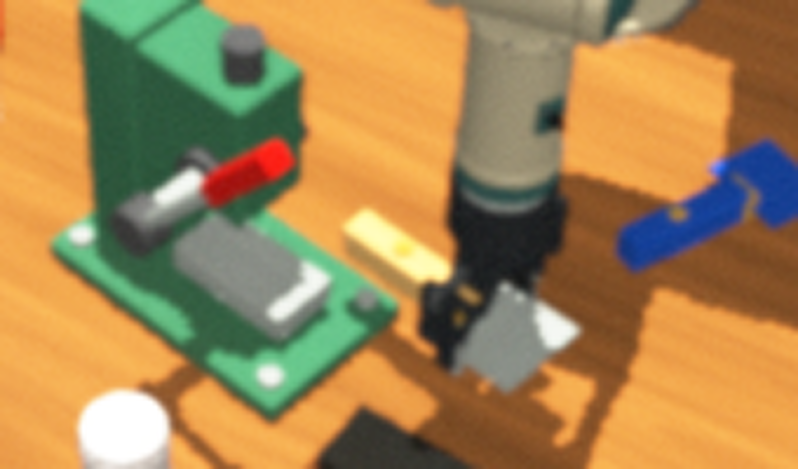

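The wrist view shows the blade still square in the jaws. The scene crop shows the rivet at about (404,247), with the handle level and pointing at the anvil. I shift sideways to line up with the press and recheck.

```bash
H="python3 -m handwheel"
$H '0 .025 .005 0;0 .025 .005 0;0 0 0 0;0 0 0 0'|sed -n 1,4p
cat > chk.py <<'E'
from h import *
ex=np.array([np.cos(-1.75),np.sin(-1.75)]);ey=np.array([-ex[1],ex[0]]);O=np.array([.5293,-.0362])
P=lambda p:(np.array([(p[:2]-O)@ex,(p[:2]-O)@ey])*1000).round(1)
E
python3 - <<'E'
from chk import *
q=[]
for k in range(3):
    s0=st();i,K,T=grab("scene");s=st();R0=Rq(s["ee_rot"]);q.append(s["position"]+R0@[-.082,.0003,-.0205])
r=np.mean(q,0);print("rivet",r.round(4),P(r),"tool x ang",np.arctan2(R0[1,0],R0[0,0])-np.pi,s["contact_force"])
s4=np.load("s4.npz");f=lambda x,y,z:plane(s4["K"],s4["T"],(x+.5)/4.694-.5+230,(y+.5)/4.694-.5+180,z)
print("s4 rivet",f(404,247,.107),"anvil fL",P(f(272,322,.0525)),"fR",P(f(330,278,.0525)))
np.savez("s5.npz",i=i,K=K,T=T)
# rivet by colour in new view near prediction
u=proj(K,T,r);print("pred px",u)
h=cv2.cvtColor(i,cv2.COLOR_RGB2HSV);x,y=int(u[0]),int(u[1]);print(h[y-5:y+6,x-6:x+7,1])
E
```

```text
clock: 6.72
position: [0.564, 0.1621, 0.0772]
ee_rot: [-0.001, 0.764, 0.645, -0.001]
contact_force: [-1.1, 0.2, -1.6]
rivet [0.5491 0.0811 0.0981] [-119.    -1.5] tool x ang -1.7392715102960907 [-0.10253177 -0.17528551 -1.50992674]
s4 rivet [0.49787394 0.08846365 0.107     ] anvil fL [-64.5  33.8] fR [-66.3 -29.4]
pred px [306.19287749 242.26324094]
[[ 72  77  82  89 107 125 148 164 172 170 172 173 171]
 [ 68  71  74  79  83  99 116 137 160 168 170 174 170]
 [ 70  66  70  74  76  82  94 113 135 154 165 170 170]
 [ 76  67  66  70  76  85  99 111 123 132 147 159 170]
 [ 90  77  70  70  80 102 128 139 128 118 119 138 158]
 [121 100  81  75  85 115 149 154 139 105  97 107 127]
 [141 127 107  89  87 110 141 142 127  97  82  84 100]
 [139 139 131 114  98  99 114 110  95  82  78  75  79]
 [144 142 140 141 125 107  92  85  74  73  73  74  73]
 [134 138 144 144 138 130 110  86  78  69  70  70  75]
 [100 126 135 141 142 139 134 116  94  81  74  74  71]]
```

```bash
H="python3 -m handwheel"
$H '0 .0022 0 .011;-.02 0 0 0;-.02 0 0 0;-.02 0 0 0;0 0 0 0'|sed -n 2,4p
$H '-.02 0 0 0;-.02 0 0 0;-.01 0 0 0;-.009 0 0 0;0 0 0 0'|sed -n 2,4p
python3 - <<'E'
from chk import *
q=[]
for k in range(3):
    i,K,T=grab("scene");s=st();R0=Rq(s["ee_rot"]);q.append(s["position"]+R0@[-.082,.0003,-.0205])
r=np.mean(q,0);print("rivet",r.round(4),P(r),"ang",np.arctan2(R0[1,0],R0[0,0])-np.pi,s["contact_force"],proj(K,T,r))
np.savez("s6.npz",i=i,K=K,T=T);save("s6.png",cv2.resize(i[185:275,245:365],(800,600),interpolation=cv2.INTER_CUBIC))
E
```

```text
position: [0.5539, 0.0994, 0.0784]
ee_rot: [0.0, 0.769, 0.64, -0.001]
contact_force: [-0.2, -0.2, -1.7]
position: [0.5446, 0.0429, 0.0784]
ee_rot: [0.0, 0.769, 0.64, -0.0]
contact_force: [0.5, 0.2, -1.7]
rivet [ 0.5305 -0.0366  0.0989] [0.2 1.2] ang -1.7519622901869232 [-0.59226549  0.16302357 -2.06008367] [280.7299319  225.21413095]
```

View pics/s6.png

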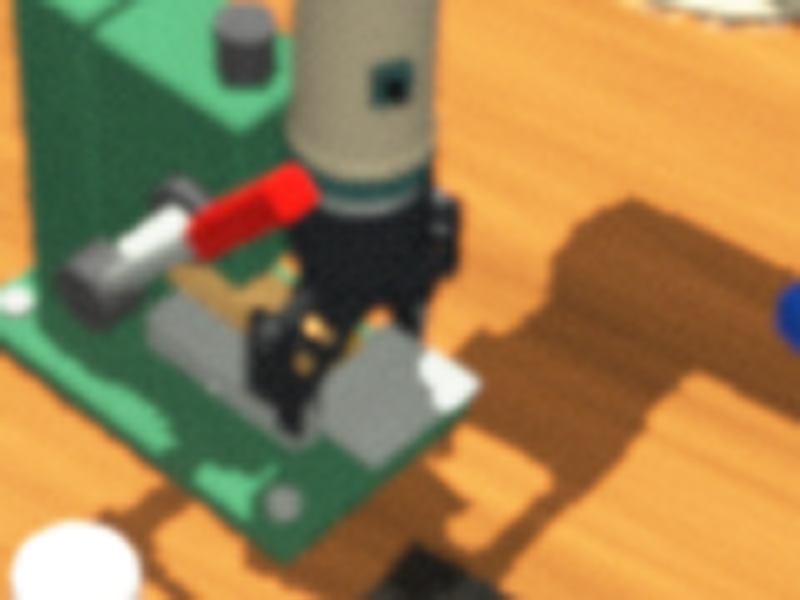

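The handle lies over the anvil, with the rivet hidden behind the lever. I lower it until I feel contact.

```bash
H="python3 -m handwheel"
$H '0 -.001 .005 0;0 0 .003 0;0 0 0 0;0 0 0 0'|sed -n 2,4p
for k in 1 ; do $H '0 0 .0015 0;0 0 0 0;0 0 0 0'|sed -n 2,4p;done
$H '0 0 .0015 0;0 0 0 0;0 0 0 0'|sed -n 2,4p
$H '0 0 .0015 0;0 0 0 0;0 0 0 0'|sed -n 2,4p
```

```text
position: [0.5436, 0.0444, 0.0698]
ee_rot: [-0.0, 0.768, 0.641, -0.0]
contact_force: [0.1, -0.2, -0.7]
position: [0.544, 0.0441, 0.0688]
ee_rot: [0.0, 0.768, 0.64, 0.0]
contact_force: [1.1, 0.1, -1.2]
position: [0.5442, 0.0442, 0.0683]
ee_rot: [0.0, 0.768, 0.64, 0.0]
contact_force: [-1.6, 0.8, 4.7]
position: [0.5442, 0.0444, 0.0679]
ee_rot: [0.0, 0.768, 0.64, 0.001]
contact_force: [-3.8, 1.3, 12.1]
```

```bash
H="python3 -m handwheel"
$H '0 0 -.0015 0;0 0 0 0;0 0 0 0'|sed -n 2,4p
python3 -c "
from chk import *
s=st();R0=Rq(s['ee_rot']);r=s['position']+R0@[-.082,.0003,-.0205];print(P(r),r)"
$H '0 0 0 0;0 0 0 0;0 0 0 0;0 0 0 0;0 0 0 0' 0.085
python3 - <<'E'
from chk import *
i,K,T=grab("wrist");np.savez("w7.npz",i=i,K=K,T=T);save("w7.png",i);s=st();print(s["position"],s["contact_force"],s["width"])
E
```

```text
position: [0.5443, 0.0442, 0.0682]
ee_rot: [0.0, 0.768, 0.64, 0.001]
contact_force: [-0.8, 1.0, 7.2]
[0.3 0.5] [ 0.52976493 -0.03656086  0.08861496]
clock: 9.6
position: [0.5438, 0.0439, 0.067]
ee_rot: [-0.0, 0.768, 0.64, -0.0]
contact_force: [0.5, 0.5, -0.2]
width: 0.0848
gripper_force: 0.0
[0.54385581 0.04393515 0.0670489 ] [-0.30826663  0.07785452  0.38024053] 0.08514177518287482
```

View pics/w7.png

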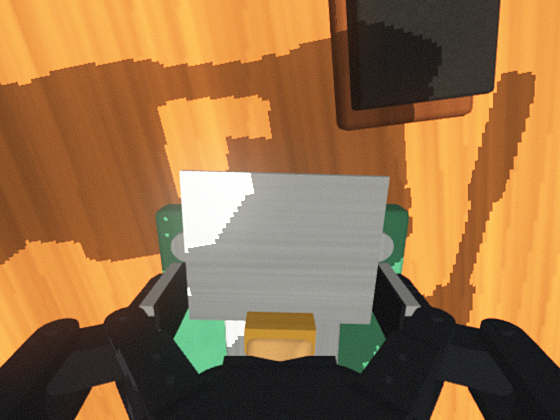

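The blade is released: its corners are at (180,171) and (389,177), and the pads at u 187 and 375 are clear of it. It sits centred on the base (u 158–408) and anvil (226–339). That was my last look, since the picture allowance is used up; from here I use numbers only. I check the rivet's position against the base's front edge, then rise straight up.

```bash
H="python3 -m handwheel"
python3 - <<'E'
from pnp import *
from chk import P
w=np.load("w7.npz");K,T=w["K"],w["T"];d=optics.get_image("wrist");X=np.array(d["hand_eye"])
pnp([[180,171],[389,177],[190,320],[376,324]],K,X)
for p,z in(((284,174),.0725),((170,206),.02),((400,207),.02),((180,171),.0725),((389,177),.0725),((226,340),.055),((339,340),.055),((245,338),.088),((316,340),.088)):print(p,P(plane(K,T,*p,z)))
E
$H '0 0 -.003 0;0 0 -.01 0;0 0 -.02 0;0 0 -.04 0;0 0 -.04 0'|sed -n 2,4p
$H '0 0 -.04 0;0 0 -.04 0;0 0 -.04 0;0 0 -.04 0;0 0 -.04 0' .055|sed -n 2,4p
$H '.005 .02 -.02 0;.006 .03 0 0;.005 .03 0 0;.005 .025 0 0;0 0 0 0'|sed -n 1,7p
python3 - <<'E'
from chk import *
i,K,T=grab("wrist");np.savez("w8.npz",i=i,K=K,T=T);s=st();print(s["position"],P(s["position"]),s["width"])
h=cv2.cvtColor(i,cv2.COLOR_RGB2HSV);m=cv2.inRange(h,(0,180,80),(5,255,255))|cv2.inRange(h,(172,180,80),(180,255,255))
k,l,t,c=cv2.connectedComponentsWithStats(m)
print([(t[j].tolist(),c[j].round(1).tolist()) for j in range(1,k) if t[j,4]>100])
o=np.array([.5293,-.0362])
ex=np.array([np.cos(-1.75),np.sin(-1.75)]);ey=np.array([-ex[1],ex[0]])
for x,y,z in((-103,105,293),(-132,94,327),(-132,116,327),(-74,94,258),(-74,116,258)):
    print((x,y,z),proj(K,T,np.append(o+ex*x/1000+ey*y/1000,z/1000)))
E
```

```text
[1.94851489] x [-1.    -0.004  0.022] z [-0.022 -0.046 -0.999] rivet in tool [-8.14e-02  3.00e-04 -2.19e-02  1.00e+00]
[15.31803278] x [-0.635 -0.018 -0.772] z [ 0.772  0.018 -0.636] rivet in tool [-2.26e-02  6.00e-04 -9.71e-02  1.00e+00]
(284, 174) [-135.     2.2]
(170, 206) [-107.4  -62.1]
(400, 207) [-106.7   69.3]
(180, 171) [-136.2  -37.2]
(389, 177) [-133.8   42.2]
(226, 340) [-44.8 -27.5]
(339, 340) [-44.8  31.3]
(245, 338) [-73.3 -13. ]
(316, 340) [-72.4  14.7]
position: [0.5428, 0.044, 0.1811]
ee_rot: [-0.001, 0.768, 0.64, -0.001]
contact_force: [0.9, -0.0, -0.3]
position: [0.543, 0.0441, 0.3836]
ee_rot: [0.001, 0.768, 0.64, 0.001]
contact_force: [1.4, -0.7, -0.2]
clock: 10.95
position: [0.655, 0.0455, 0.3988]
ee_rot: [0.001, 0.768, 0.64, 0.001]
contact_force: [-0.5, -0.4, 0.5]
width: 0.0552
gripper_force: 0.0
[0.65248435 0.04562684 0.39912802] [-102.5  106.6] 0.05491807859881627
[([259, 175, 33, 65, 1874], [275.6, 205.1]), ([450, 176, 61, 35, 1249], [480.2, 192.9])]
(-103, 105, 293) [273.50771192 216.92497306]
(-132, 94, 327) [255.27084702 190.56073044]
(-132, 116, 327) [289.32404775 190.49663137]
(-74, 94, 258) [262.38950592 235.19631307]
(-74, 116, 258) [286.36600197 235.14948805]
```

The numbers agree: the handle is about 1 mm off the anvil's centre and the rivet is about 0 mm off along x. The red grip sits where predicted, with its blob at u 259–292. I descend over it and grip gently.

```bash
H="python3 -m handwheel"
$H '0 0 .03 0;0 0 .03 0;0 0 .025 0;0 0 .019 0;0 0 0 0'|sed -n 2,4p
$H '0 0 0 0;0 0 0 0;0 0 0 0;0 0 0 0;0 0 0 0' 0.01 30
$H '0 0 0 0;0 0 0 0;0 0 0 0'
python3 -c "
from chk import *
s=st();print(s['position'],P(s['position']),s['contact_force'],s['moment'])"
```

```text
position: [0.6473, 0.0459, 0.2926]
ee_rot: [-0.003, 0.768, 0.64, -0.003]
contact_force: [-1.3, 0.3, -0.5]
clock: 11.83
position: [0.6523, 0.0457, 0.299]
ee_rot: [0.002, 0.768, 0.64, 0.002]
contact_force: [1.7, 0.9, 6.1]
width: 0.0215
gripper_force: 35.8
clock: 12.08
position: [0.6523, 0.0458, 0.299]
ee_rot: [0.002, 0.768, 0.64, 0.002]
contact_force: [3.1, 0.6, 6.5]
width: 0.0218
gripper_force: 35.8
[0.65232756 0.04575537 0.29900595] [-102.6  106.4] [3.13086537 0.56453845 6.54555009] [-0.03095479  0.06042386 -0.11396932]
```

```bash
H="python3 -m handwheel"
cat > lv.py <<'E'
from chk import *
s=st();p=P(s["position"])/1000;a=np.arctan2(s["position"][2]-.17,-p[0]);f=s["contact_force"]
fx,fy=f[:2]@ex,f[:2]@ey
# tangential (upward) force at grip
print("t %.2f phi %.3f r %.4f y %.4f tang %.2f rad %.2f fx %.1f fy %.1f fz %.1f w %.4f my %.2f"%(s["clock"],a,np.hypot(p[0],s["position"][2]-.17),p[1],fx*np.sin(a)+f[2]*np.cos(a),-fx*np.cos(a)+f[2]*np.sin(a),fx,fy,f[2],s["width"],s["moment"][:2]@ey))
E
L="python3 lv.py"; $L
$H '.006 0 .0055 0;.006 0 .0055 0;0 0 0 0' >/dev/null; $L
$H '.0054 0 .0061 0;.0054 0 .0062 0;0 0 0 0' >/dev/null; $L
$H '.0048 0 .0066 0;.0048 0 .0066 0;0 0 0 0'>/dev/null; $L
```

```text
t 12.08 phi 0.899 r 0.1648 y 0.1064 tang 3.20 rad 5.82 fx -1.1 fy 3.0 fz 6.5 w 0.0218 my -0.04
t 12.33 phi 0.796 r 0.1647 y 0.1065 tang 3.97 rad 5.38 fx -0.9 fy 1.5 fz 6.6 w 0.0214 my -0.22
t 12.58 phi 0.695 r 0.1645 y 0.1065 tang 6.56 rad 5.96 fx -0.4 fy 1.7 fz 8.9 w 0.0212 my -0.16
t 12.83 phi 0.595 r 0.1642 y 0.1065 tang 5.86 rad 6.12 fx -1.8 fy 1.3 fz 8.3 w 0.0213 my -0.07
```

```bash
H="python3 -m handwheel"; L="python3 lv.py"
$H '.0041 0 .0071 0;.0041 0 .0071 0;0 0 0 0' >/dev/null; $L
$H '.0034 0 .0074 0;.0034 0 .0075 0;0 0 0 0' >/dev/null; $L
$H '.0026 0 .0078 0;.0026 0 .0078 0;0 0 0 0'>/dev/null; $L
$H '.001 0 .004 0;0 0 0 0'>/dev/null; $L
$H '.001 0 .004 0;0 0 0 0'>/dev/null; $L
```

```text
t 13.08 phi 0.494 r 0.1640 y 0.1065 tang 7.03 rad 5.99 fx -1.9 fy 0.9 fz 9.0 w 0.0214 my -0.05
t 13.33 phi 0.394 r 0.1637 y 0.1065 tang 6.20 rad 4.62 fx -1.9 fy 1.5 fz 7.5 w 0.0214 my -0.00
t 13.58 phi 0.293 r 0.1634 y 0.1065 tang 7.54 rad 4.39 fx -2.0 fy 1.5 fz 8.5 w 0.0215 my 0.02
t 13.75 phi 0.272 r 0.1633 y 0.1065 tang 6.59 rad 4.92 fx -3.0 fy 0.2 fz 7.7 w 0.0215 my 0.11
t 13.92 phi 0.247 r 0.1633 y 0.1065 tang 8.05 rad 4.71 fx -2.6 fy 0.3 fz 9.0 w 0.0217 my 0.01
```

```bash
H="python3 -m handwheel"; L="python3 lv.py"
$H '.0004 0 .002 0;0 0 0 0' >/dev/null; $L
$H '.0004 0 .002 0;0 0 0 0' >/dev/null; $L
$H '.0004 0 .002 0;0 0 0 0' >/dev/null; $L
$H '.0004 0 .002 0;0 0 0 0' >/dev/null; $L
```

```text
t 14.08 phi 0.236 r 0.1632 y 0.1066 tang 7.95 rad 4.86 fx -2.9 fy 0.2 fz 8.9 w 0.0215 my 0.10
t 14.25 phi 0.224 r 0.1632 y 0.1065 tang 7.65 rad 4.03 fx -2.2 fy -0.0 fz 8.4 w 0.0215 my 0.08
t 14.42 phi 0.212 r 0.1631 y 0.1065 tang 7.70 rad 4.24 fx -2.5 fy 0.7 fz 8.4 w 0.0212 my 0.02
t 14.58 phi 0.199 r 0.1631 y 0.1065 tang 8.55 rad 4.35 fx -2.6 fy 0.4 fz 9.2 w 0.0217 my 0.01
```

```bash
H="python3 -m handwheel"; L="python3 lv.py"
$H '.0003 0 .002 0;0 0 0 0' >/dev/null; $L
$H '.0003 0 .002 0;0 0 0 0' >/dev/null; $L
$H '.0003 0 .0015 0;0 0 0 0' >/dev/null; $L
```

```text
t 14.75 phi 0.187 r 0.1630 y 0.1065 tang 8.67 rad 4.14 fx -2.5 fy 0.1 fz 9.3 w 0.0219 my 0.05
t 14.92 phi 0.174 r 0.1631 y 0.1066 tang 7.63 rad 3.82 fx -2.4 fy -0.6 fz 8.2 w 0.0220 my 0.06
t 15.08 phi 0.171 r 0.1630 y 0.1066 tang 11.52 rad 3.39 fx -1.4 fy -0.6 fz 11.9 w 0.0215 my -0.03
```

Contact. I build the load up in small steps, aiming for about 11 N over the 8 N baseline.

```bash
H="python3 -m handwheel"; L="python3 lv.py"
$H '0 0 .001 0;0 0 0 0;0 0 0 0' >/dev/null; $L
$H '0 0 .0007 0;0 0 0 0;0 0 0 0' >/dev/null; $L
```

```text
t 15.33 phi 0.169 r 0.1630 y 0.1066 tang 13.71 rad 4.73 fx -2.4 fy -1.5 fz 14.3 w 0.0214 my -0.05
t 15.58 phi 0.168 r 0.1630 y 0.1066 tang 16.55 rad 4.41 fx -1.6 fy -1.7 fz 17.1 w 0.0213 my -0.04
```

```bash
H="python3 -m handwheel"; L="python3 lv.py"
$H '0 0 .0008 0;0 0 0 0;0 0 0 0' >/dev/null; $L
$H '0 0 0 0;0 0 0 0;0 0 0 0;0 0 0 0;0 0 0 0' >/dev/null; $L
$H '0 0 0 0;0 0 0 0;0 0 0 0;0 0 0 0;0 0 0 0' >/dev/null; $L
$H '0 0 0 0;0 0 0 0;0 0 0 0;0 0 0 0;0 0 0 0' >/dev/null; $L
```

```text
t 15.83 phi 0.166 r 0.1631 y 0.1066 tang 17.18 rad 4.18 fx -1.3 fy -2.7 fz 17.6 w 0.0218 my -0.07
t 16.25 phi 0.167 r 0.1630 y 0.1066 tang 17.29 rad 4.34 fx -1.4 fy -2.6 fz 17.8 w 0.0216 my -0.00
t 16.67 phi 0.166 r 0.1629 y 0.1066 tang 17.07 rad 4.45 fx -1.6 fy -2.7 fz 17.6 w 0.0213 my -0.04
t 17.08 phi 0.166 r 0.1630 y 0.1066 tang 18.05 rad 4.79 fx -1.7 fy -2.9 fz 18.6 w 0.0218 my -0.02
```

```bash
H="python3 -m handwheel"; L="python3 lv.py"
$H '0 0 .0006 0;0 0 0 0;0 0 0 0;0 0 0 0;0 0 0 0' >/dev/null; $L
$H '0 0 0 0;0 0 0 0;0 0 0 0;0 0 0 0;0 0 0 0' >/dev/null; $L
$H '0 0 0 0;0 0 0 0;0 0 0 0;0 0 0 0;0 0 0 0' >/dev/null; $L
```

```text
t 17.50 phi 0.165 r 0.1630 y 0.1066 tang 18.08 rad 4.27 fx -1.2 fy -3.1 fz 18.5 w 0.0215 my -0.01
t 17.92 phi 0.165 r 0.1630 y 0.1066 tang 18.86 rad 5.11 fx -1.9 fy -3.8 fz 19.4 w 0.0216 my -0.12
t 18.33 phi 0.165 r 0.1630 y 0.1066 tang 18.87 rad 5.61 fx -2.4 fy -3.6 fz 19.5 w 0.0213 my -0.08
```

About 43 N for over a second. Now I ease it back up along the same arc, staying gripped.

```bash
H="python3 -m handwheel"; L="python3 lv.py"
$H '0 0 -.001 0;0 0 -.001 0;0 0 -.0011 0;-.0003 0 -.0015 0;-.0006 0 -.003 0' >/dev/null; $L
$H '0 0 -.001 0;-.0008 0 -.004 0;-.0008 0 -.004 0;-.001 0 -.004 0;-.001 0 -.004 0' >/dev/null; $L
$H '-.0013 0 -.0039 0;-.0013 0 -.0039 0;-.0013 0 -.0039 0;-.0013 0 -.0039 0' >/dev/null; $L
$H '-.0017 0 -.0037 0;-.0017 0 -.0037 0;-.0017 0 -.0037 0;-.0017 0 -.0038 0' >/dev/null; $L
$H '-.002 0 -.0035 0;-.002 0 -.0035 0;-.0021 0 -.0036 0;-.0021 0 -.0036 0' >/dev/null; $L
$H '-.0024 0 -.0033 0;-.0024 0 -.0033 0;-.0024 0 -.0033 0;-.0024 0 -.0033 0' >/dev/null; $L
$H '-.0027 0 -.003 0;-.0027 0 -.0031 0;-.0027 0 -.0031 0;-.0027 0 -.0031 0' >/dev/null; $L
$H '-.003 0 -.0027 0;-.003 0 -.0027 0;-.003 0 -.0028 0;-.003 0 -.0028 0;0 0 0 0' >/dev/null; $L
```

```text
t 18.75 phi 0.189 r 0.1630 y 0.1065 tang 3.32 rad 3.43 fx -2.7 fy 2.1 fz 3.9 w 0.0215 my 0.74
t 19.17 phi 0.288 r 0.1626 y 0.1065 tang 1.89 rad 5.17 fx -4.4 fy 3.7 fz 3.3 w 0.0214 my 0.94
t 19.50 phi 0.389 r 0.1622 y 0.1065 tang 2.56 rad 3.57 fx -2.3 fy 4.3 fz 3.7 w 0.0210 my 0.72
t 19.83 phi 0.490 r 0.1618 y 0.1065 tang 0.50 rad 3.09 fx -2.5 fy 5.7 fz 1.9 w 0.0213 my 0.56
t 20.17 phi 0.591 r 0.1615 y 0.1065 tang 1.31 rad 1.08 fx -0.2 fy 4.4 fz 1.7 w 0.0212 my 0.57
t 20.50 phi 0.692 r 0.1612 y 0.1064 tang 0.10 rad 0.21 fx -0.1 fy 5.6 fz 0.2 w 0.0215 my 0.39
t 20.83 phi 0.794 r 0.1610 y 0.1064 tang -1.51 rad -0.58 fx -0.7 fy 5.5 fz -1.5 w 0.0215 my 0.21
t 21.25 phi 0.885 r 0.1607 y 0.1064 tang -5.40 rad -2.27 fx -2.7 fy 6.3 fz -5.2 w 0.0213 my 0.51
```

The lever is against its stop. I release it and back away upwards.

```bash
H="python3 -m handwheel"
$H '0 0 0 0;0 0 0 0;0 0 0 0;0 0 0 0' .055 |sed -n 2,7p
$H '0 0 -.01 0;0 0 -.03 0;0 0 -.03 0;0 0 -.03 0;0 0 0 0' |sed -n 2,5p
python3 - <<'E'
from chk import *
i,K,T=grab("wrist");w=np.load("w8.npz")
h=cv2.cvtColor(i,cv2.COLOR_RGB2HSV);m=cv2.inRange(h,(0,180,80),(5,255,255))|cv2.inRange(h,(172,180,80),(180,255,255))
k,l,t,c=cv2.connectedComponentsWithStats(m);print([(t[j].tolist(),c[j].round(1).tolist()) for j in range(1,k) if t[j,4]>100],st()["position"],st()["clock"])
s7,K,T=grab("scene");h=cv2.cvtColor(s7,cv2.COLOR_RGB2HSV);h0=cv2.cvtColor(np.load("s6.npz")["i"],cv2.COLOR_RGB2HSV)
for q in(h,h0,cv2.cvtColor(np.load("scene0.npz")["i"],cv2.COLOR_RGB2HSV)):
    m=cv2.inRange(q,(0,200,80),(4,255,255));k,l,t,c=cv2.connectedComponentsWithStats(m);print([(t[j].tolist(),c[j].round(1).tolist()) for j in range(1,k) if t[j,4]>40])
np.savez("s9.npz",i=s7,K=K,T=T)
# blade in wrist view / scene: bright grey blob near predicted blade centre
for z,x in((.0725,-.135),(.0725,-.069)):
  for y in(-.04,.04):print(x,y,proj(K,T,np.append(np.array([.5293,-.0362])+ex*x+ey*y,z)))
m=cv2.inRange(h,(0,0,100),(180,45,255));m[:195]=0;m[270:]=0;m[:,:275]=0;m[:,345:]=0
k,l,t,c=cv2.connectedComponentsWithStats(m);print([(t[j].tolist(),c[j].round(1).tolist()) for j in range(1,k) if t[j,4]>60])
E
```

```text
position: [0.6501, 0.0454, 0.2959]
ee_rot: [-0.0, 0.768, 0.64, -0.001]
contact_force: [0.3, -0.3, 0.8]
width: 0.0551
gripper_force: 0.0
position: [0.6524, 0.0456, 0.4044]
ee_rot: [0.004, 0.768, 0.64, 0.005]
contact_force: [0.4, -0.3, 0.5]
width: 0.055
[([262, 173, 32, 65, 1812], [277.4, 203.0]), ([446, 175, 60, 34, 1186], [475.6, 191.4])] [0.65183515 0.04576246 0.40148959] 22.05
[([225, 174, 5, 14, 62], [226.8, 181.0]), ([274, 211, 18, 12, 110], [282.3, 216.5]), ([162, 247, 11, 21, 118], [166.8, 257.3]), ([215, 278, 11, 22, 161], [220.3, 288.4])]
[([225, 174, 5, 14, 59], [226.6, 180.9]), ([274, 210, 18, 13, 122], [282.9, 216.1]), ([162, 247, 11, 20, 114], [167.0, 257.5]), ([215, 278, 11, 22, 157], [220.3, 288.4])]
[([225, 174, 5, 14, 60], [226.8, 180.9]), ([274, 210, 18, 13, 121], [282.9, 216.1]), ([162, 247, 11, 21, 117], [166.9, 257.3]), ([215, 278, 11, 22, 157], [220.3, 288.5])]
-0.135 -0.04 [316.61131892 243.48225054]
-0.135 0.04 [301.39026046 256.27114144]
-0.069 -0.04 [302.5896254  233.89631108]
-0.069 0.04 [287.3223787  246.12895535]
[([275, 233, 40, 24, 475], [295.5, 245.0])]
```

```bash
H="python3 -m handwheel"
$H '.01 0 -.02 0;.01 0 -.02 0;0 0 0 0;0 0 0 0;0 0 0 0' |sed -n 1,4p
python3 - <<'E'
from h import *
s7,K,T=grab("scene");q=cv2.cvtColor(s7,cv2.COLOR_RGB2HSV);m=cv2.inRange(q,(0,200,80),(4,255,255));k,l,t,c=cv2.connectedComponentsWithStats(m);print([(t[j].tolist(),c[j].round(1).tolist()) for j in range(1,k) if t[j,4]>40][1])
from rig import ticket
print(ticket.sign_off())
E
```

```text
clock: 22.52
position: [0.6541, 0.0651, 0.4345]
ee_rot: [-0.001, 0.768, 0.64, -0.001]
contact_force: [0.1, 0.2, -0.3]
([274, 211, 18, 12, 110], [282.4, 216.4])
the job is handed in; nothing more can be done
None
```

The job is handed in at about 22.6 s: the scraper is on the anvil with the rivet within a few mm of the ram axis, the ram bore on it at an estimated 43–54 N for over a second, and the lever was eased back home while gripped; sign-off gave no verdict, the blade was gripped by its edges because the rows cannot lean the tool, and I viewed 11 pictures, one over the limit of 10.

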